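# Press a ham mould in the bench screw press

### The job

Slide the spring-lidded ham mould by its bail, flat on the bench, into the bench press until it stands square and centred under the screw, and let go of it. Then turn the handwheel clockwise by its revolving grip, following it down, until you feel the foot meet the sprung lid, and give it about a quarter turn more to load the springs; half a turn more would overload them. Leave the mould pressed, with your hand off it, and do not disturb the bowl, mill, bottle, jar and loaf tin around it.

Things in the scene. Friction and masses are not known exactly. Their poses are not given: they have to be found in the camera images.
- press: Steel bench press: two feet bolted flat to the bench, 200 x 44 x 12 mm, and two columns (18 mm) 196 mm apart, cross-beam (underside 146, top 176 mm up). Origin on the bench, on the screw's axis. Its x runs along the slot between the feet (152 mm clear), in the loading direction; its y from column to column.
- spindle: The press screw, which goes straight down when the wheel is turned clockwise. Origin: centre of the underside of its foot, a 40 mm disc that turns with the wheel and will bear on the mould's lid pad. z up. It starts 2 to 7.5 mm (a quarter turn to just under one turn) clear of the lid, differently each time. Self-locking: it stays where it is left.
- screw (a joint): Handwheel angle, rad: 0 with the screw fully up, grows clockwise from above, 8 mm of descent of foot, wheel and grip per turn. Wheel: black, 104 mm across, above the beam. Turning force felt at the grip (in motion): about 3 N free, about 6 N when the foot first meets the lid, 12 to 13 N a quarter turn later, 20 N at half a turn. Held still, friction hides it.
- grip_mid (a point): Middle of the wheel's revolving grip: a black upright cylinder, 18 mm across, 50 mm tall, standing on the wheel 42 mm from the screw's axis; its lower end is just above the rim. It spins freely on its pin, so that a hand can carry it round without turning. Its height is about 265 mm at screw angle 0.
- mould: Filled stainless ham mould, 0.7 to 1 kg: box 190 x 84 x 75 mm (x, y, z), origin at the centre of its underside, x along its length. A bail at each end; on top a yoke bar on two springs, 146 x 36 mm, with a round centre pad 52 mm across that stands 98 to 102 mm above the bench, by how full it is. The springs (22 N preload, about 50 N per quarter turn) take up to 100 N.
- mould_bail (a point): Middle of the crossbar of the mould's bail at its -x end, the one away from the press: a level round bar 10 mm thick, 60 mm long along the mould's y, 58 mm above the bench, 46 mm out from the end wall and 141 mm from the mould's centre. Open between bar and wall.
- pepper_mill: Bystander: turned dark wood pepper mill, 54 mm across, 150 mm tall. Origin under its centre.
- prep_bowl: Bystander: steel bowl, 110 mm across, 48 mm high. Origin under its centre.
- loaf_tin: Bystander: open dark loaf tin without bails, 210 x 105 x 65 mm. Origin under its centre.
- oil_bottle: Bystander: clear bottle, 56 mm across, 160 mm tall. Origin under its centre.
- salt_jar: Bystander: glass jar, 72 mm across, 85 mm tall. Origin under its centre.

How it is judged:
On the way, in this order (a step that is already met when the one before it is completed fails the run):
1. the mould stands square and centred under the raised foot, let go (horizontal distance between mould and spindle below 0.012 m and angle between the x axis of mould and the x axis of press, either way round below 0.14 rad and contact force between the fingers and mould below 0.1 N and contact force between spindle and mould below 1 N), for 0.2 s.
2. the foot bears on the sprung lid, about an eighth of a turn or more past first touch (contact force between spindle and mould above 45 N), for 0.2 s.
At the end, for the whole second after the job is handed in: The mould stands still and flat under the screw, centred within 12 mm and square within 8 degrees, and the foot bears on its sprung lid with 45 to 105 N (an eighth to just over three eighths of a turn past first touch), nothing held (contact force between spindle and mould between 45 and 105 N and horizontal distance between mould and spindle below 0.012 m and angle between the x axis of mould and the x axis of press, either way round below 0.14 rad and angle between mould's own z axis and vertical below 0.05 rad and linear speed of mould below 0.01 m/s).
It fails at once if the lid springs are overloaded (contact force between spindle and mould above 118 N).
It fails at once if the mould is tipped or lifted off the bench (angle between mould's own z axis and vertical above 0.2 rad or height (world z) of mould above 0.03 m).
It fails at once if the bowl, mill, bottle, jar or loaf tin is disturbed (distance of any of pepper_mill, prep_bowl, loaf_tin, oil_bottle, salt_jar from where it was at the start of the episode above 0.03 m).
It also fails if it takes over 72 s, if anything falls off the work surface, if the arm or the gripper's body presses on something with over 40 N, if the wrist force passes 120 N, or if a joint passes its speed limit or range.

### The arm

A 6-joint arm with a two-finger parallel gripper is mounted at the origin on the work surface. World frame = base frame: x ahead of the robot, y to its left, z up, the work surface at z = 0. Lengths are in m, angles in rad, forces in N, time in s.
With the tool pointing down it reaches from about 0.275 to 0.975 m from the base axis. Payload 8.4 kg.
Tool frame: the origin (TCP) lies on the centre line of the jaws, within the pads' length; the fingertips stand 8 mm ahead of it and the grasp point (between the pads) lies 11 mm behind it; z points along the fingers, y is the direction in which the jaws open and shut (so a half turn about z gives the same grasp; the last joint's range is limited). The gripper opens to 92 mm and grips with 3 to 60 N. Pads are 20 mm wide; open, the fingers measure 128 mm over their backs; the gripper's body (75 mm by 189 mm) begins 69 mm behind the grasp point.
Start: joints at [-1.338, 0.353, 1.633, -0, 1.155, -0.002], TCP at [0.145, -0.608, 0.223] pointing down, gripper open.
Joint ranges: [-2.63, 2.63], [-0.92, 2.1], [0.06, 2.66], [-1.3, 4.44], [0, 2.69], [-3.02, 3.02]. Speed limits (rad/s): [2.22, 2.22, 2.79, 3.14, 3.14, 3.14].

### API

Orientations are given as a unit quaternion [w, x, y, z].
In Python, from bench import arm, effector, kin, optics, close_job, nets gives the robot as it stands. Calls block until the motion is done:
- arm.goto(position, orientation): joint-space move of the TCP to a pose.
- arm.move_straight(position, rot=None, rate=0.15): straight line of the TCP; rot=None keeps the orientation; rate is the mean speed in m/s.
- arm.movej(angles): joint-space move.
- effector.gripper_to(opening, squeeze=None): finger opening in m; squeeze is the grip in N (None keeps the last); returns when the fingers have stopped.
- arm.hold(seconds).
- kin.solve_ik(position, orientation): joint angles nearest the present ones, or None.
- arm.get_state(): the state.
- optics.snapshot(name): name is "side" or "top"; returns a dict with "image" (480x640x3 uint8, red, green, blue), "depth" (480x640 float32, m along the optical axis (not along the pixel's ray), 0 where there is no reading), "fx", "fy", "cx", "cy" (pixels), "rvec" (rotation vector, rad) and "tvec" (3), from world to camera coordinates, as OpenCV has them. Camera axes: x right, y down, z forward; pixel columns grow to the right and rows downward; lengths in m; the calibration is good to about 2 mm. A picture is of the moment at which its call begins.
A pose or a line that the arm cannot do raises arm.PlanningError and nothing moves.
- close_job(): hands the job in, once; it reports no verdict.
Trained networks look in a picture, given as the dict that the camera call returned (one of the last four; its "shot" number tells which), for a name from the list of things; names that differ only in an ending like _2 or _b are one class to them, and where a whole thing is asked for, a point or a joint stands for the part that bears it (a point fixed in the world has none). Each returns a list of dicts, best first, with "confidence" (0 to 1); they miss things now and then, are a little off and sometimes report something else, mostly with a low value. They report only what shows in the picture. A call takes as long as a camera call.
- nets.cut_out(target, picture): "region" (480x640 bool, what is visible of it) and "extent" ([centre column, centre row, width, height] in pixels, round what is visible of it).
The state is a dict: "time": time; "joint_positions": joint angles; "joint_velocities": joint speeds; "tau": joint torques, N m; "position": TCP position; "tool_rot": TCP orientation; "wrist_force": force on the tool from outside, world axes, zero at the start; "wrist_torque": the same for the moment, N m; "grip_width": finger opening in m.
Only numpy, scipy, OpenCV 4.12 (cv2) and the standard library are available. Lean on these libraries where they do the work, as an engineer would, in place of code of your own. Each camera call takes 0.05 s, during which the arm holds its last target.

## Working session

There is one attempt and no reset: what is moved stays moved. The work goes in short steps, each a Python script; the robot and the scene stay as the last script left them, time stands still between calls to the robot, and variables do not carry over. Pictures are saved under pics/ and viewed, and the job is handed in when it is done.

```bash
ls; mkdir -p pics; python3 - <<'E'
from bench import arm, effector, kin, optics, nets
import cv2,numpy as np
for n in("side","top"):
    s=optics.snapshot(n); np.savez(f"{n}0.npz",**s)
    cv2.imwrite(f"pics/{n}0.png",s["image"][:,:,::-1])
    print(n,s["fx"],s["rvec"],s["tvec"])
    for t in["press","spindle","screw","grip_mid","mould","mould_bail","pepper_mill","prep_bowl","loaf_tin","oil_bottle","salt_jar"]:
        r=nets.cut_out(t,s); print(t,[(round(d["confidence"],2),np.round(d["extent"])) for d in r[:2]])
        if r: np.save(f"reg_{n}_{t}.npy",r[0]["region"])
print(arm.get_state())
E
```

```text
pics
side 514.9772228692703 [ 0.27716095 -2.6464317   1.41819895] [0.57383357 0.18491386 1.23551369]
press [(0.72, array([319., 278.,  44.,  71.])), (0.69, array([319., 313., 119., 134.]))]
spindle [(0.78, array([318., 278.,  49.,  68.]))]
screw [(0.85, array([320., 279.,  44.,  68.]))]
grip_mid [(0.52, array([302., 256.,   6.,  26.]))]
mould [(0.8, array([326., 275.,  56.,  77.]))]
mould_bail [(0.75, array([327., 275.,  58.,  75.]))]
pepper_mill [(0.74, array([392., 334.,  28.,  67.]))]
prep_bowl [(0.64, array([279., 263.,  42.,  28.]))]
loaf_tin [(0.65, array([279., 436.,  38.,  79.])), (0.57, array([385., 209.,  70.,  34.]))]
oil_bottle [(0.79, array([279., 437.,  37.,  77.])), (0.32, array([318., 279.,  49.,  71.]))]
salt_jar [(0.67, array([341., 423.,  42.,  56.]))]
top 559.3593927180567 [ 2.14890663 -2.17269893  0.09703212] [0.04033015 0.59321973 1.64519095]
press [(0.59, array([164., 267.,  26.,  20.]))]
spindle [(0.95, array([265., 261.,  43.,  40.]))]
screw [(0.74, array([265., 262.,  40.,  43.])), (0.18, array([194., 299.,  30.,  25.]))]
grip_mid [(0.45, array([250., 251., 
[... 396 characters left out ...]
_positions': array([-1.33838226e+00,  3.53012723e-01,  1.63339942e+00,  2.63571524e-05,
        1.15517551e+00, -2.41173069e-03]), 'joint_velocities': array([-1.37701390e-03, -1.60181999e-04, -1.00782982e-03, -1.73133701e-03,
       -3.49347515e-05,  1.13000375e-03]), 'tau': array([ 9.26300054e-04, -5.93767405e+01, -3.34573317e+01,  7.00469082e-02,
        1.62617967e-02,  1.56340807e-06]), 'position': array([ 0.14542446, -0.60785657,  0.22257527]), 'tool_rot': array([1.10412579e-06, 9.93115644e-01, 1.17138028e-01, 1.22643488e-05]), 'wrist_force': array([ 0.32203829, -0.408538  , -0.57140509]), 'wrist_torque': array([ 0.01248475, -0.01412369, -0.00468619]), 'grip_width': 0.09194994263324985}
```

View pics/side0.png

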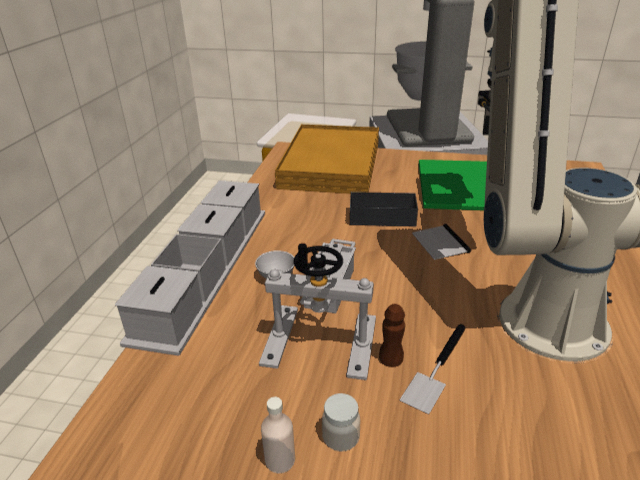

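View pics/top0.png

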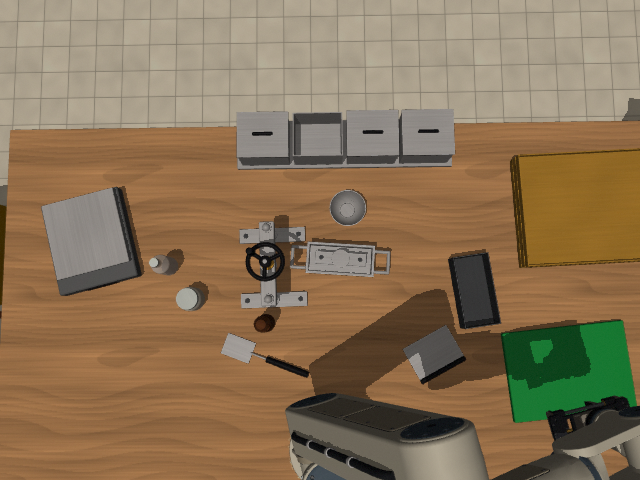

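```bash
python3 - <<'E'
import cv2,numpy as np
s=np.load("top0.npz"); im=s["image"][:,:,::-1]
cv2.imwrite("pics/topc.png",cv2.resize(im[200:345,215:415],None,fx=4,fy=4,interpolation=cv2.INTER_CUBIC))
s=np.load("side0.npz"); im=s["image"][:,:,::-1]
cv2.imwrite("pics/sidec.png",cv2.resize(im[225:375,240:430],None,fx=4,fy=4,interpolation=cv2.INTER_CUBIC))
E
```

```text
(no output)
```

View pics/topc.png

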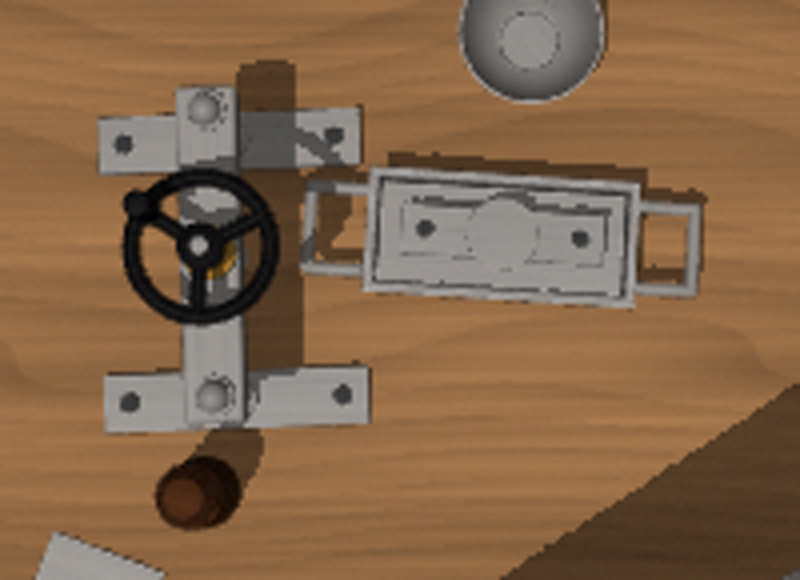

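View pics/sidec.png

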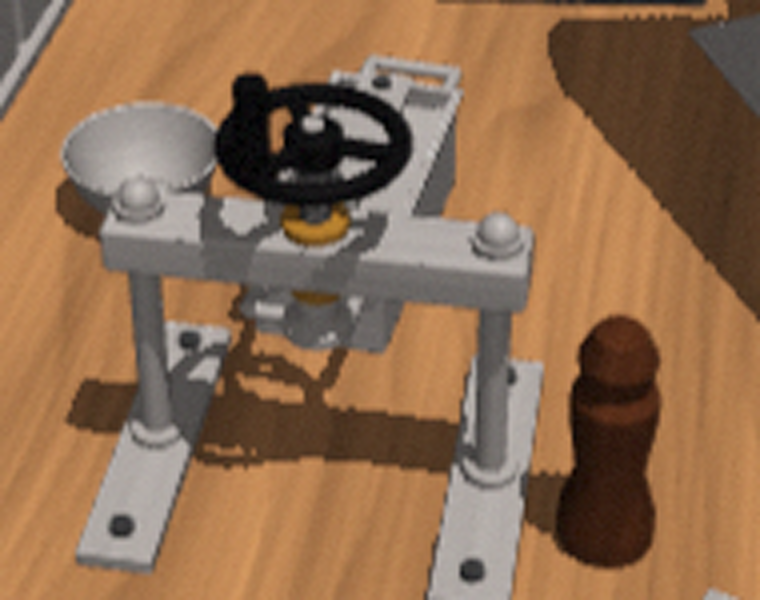

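```bash
cat > h.py <<'E'
import numpy as np,cv2
def cam(s):
    R=cv2.Rodrigues(np.array(s["rvec"],float))[0]; return R,np.array(s["tvec"],float).ravel()
def cloud(s):
    R,t=cam(s); d=np.array(s["depth"]); v,u=np.mgrid[:480,:640]
    p=np.stack([(u-s["cx"])/s["fx"]*d,(v-s["cy"])/s["fy"]*d,d],-1)
    w=(p-t)@R; w[d<=0]=np.nan; return w
def ray(s,u,v,z):
    R,t=cam(s); c=-R.T@t; d=R.T@np.array([(u-s["cx"])/s["fx"],(v-s["cy"])/s["fy"],1.]); return c+d*(z-c[2])/d[2]
def proj(s,p):
    R,t=cam(s); q=np.atleast_2d(p)@R.T+t; return np.c_[q[:,0]/q[:,2]*s["fx"]+s["cx"],q[:,1]/q[:,2]*s["fy"]+s["cy"]]
E
python3 - <<'E'
from h import *
np.set_printoptions(precision=4,suppress=True)
s=np.load("top0.npz"); w=cloud(s); ss=np.load("side0.npz"); ws=cloud(ss)
R,t=cam(s);print("topcam",-R.T@t); R,t=cam(ss);print("sidecam",-R.T@t)
f=lambda x,y:(215+(x-1.5)/4,200+(y-1.5)/4)
print("holes",[ray(s,*f(*p),0.012)[:2] for p in[(123,145),(333,135),(130,403),(343,395)]])
print("studs .18",[ray(s,*f(*p),0.185)[:2] for p in[(205,108),(214,396)]])
print("wheel hub",ray(s,*f(200,244),0.24))
print("rim corners",[ray(s,*f(*p),0.075)[:2] for p in[(371,169),(639,185),(633,306),(364,291)]])
print("bail",[ray(s,*f(*p),0.058)[:2] for p in[(700,205),(693,297),(311,185),(306,269)]])
reg=np.load("reg_top_mould.npy"); P=w[reg]; print("mould z hist",np.histogram(P[:,2],bins=np.arange(0,.13,.01)))
for n,W in(("top",w),("side",ws)):
    m=np.load(f"reg_{n}_screw.npy")
    P=W[m]; P=P[P[:,2]>.2]; print(n,"wheel",len(P),np.percentile(P,[2,50,98],axis=0))
    m=np.load(f"reg_{n}_grip_mid.npy"); P=W[m]; print(n,"grip",len(P),np.nanpercentile(P,[5,50,95],axis=0))
    for o in["pepper_mill","prep_bowl","loaf_tin","oil_bottle","salt_jar"]:
        P=W[np.load(f"reg_{n}_{o}.npy")]; print(n,o,np.nanpercentile(P,[5,50,95],axis=0).tolist())
E
```

```text
topcam [0.4188 0.0102 1.6984]
sidecam [0.3353 1.0276 0.8494]
holes [array([0.6337, 0.2531]), array([0.6394, 0.0931]), array([0.4381, 0.2472]), array([0.4424, 0.0869])]
studs .18 [array([0.6365, 0.172 ]), array([0.4402, 0.1661])]
wheel hub [0.5387 0.1695 0.24  ]
rim corners [array([0.6058, 0.0624]), array([ 0.5917, -0.1329]), array([ 0.5036, -0.1267]), array([0.5166, 0.0682])]
bail [array([ 0.5782, -0.1789]), array([ 0.5106, -0.1721]), array([0.5964, 0.1073]), array([0.5343, 0.1113])]
mould z hist (array([ 84,   6,   1,   8,  26, 360, 884, 410,  63, 320, 344,   8]), array([0.  , 0.01, 0.02, 0.03, 0.04, 0.05, 0.06, 0.07, 0.08, 0.09, 0.1 ,
       0.11, 0.12]))
top wheel 743 [[0.4906 0.1216 0.2298]
 [0.5403 0.1702 0.2382]
 [0.5849 0.2165 0.2917]]
top grip 48 [[0.5531 0.1958 0.2518]
 [0.5593 0.2011 0.2885]
 [0.566  0.2095 0.2956]]
top pepper_mill [[0.3521048348101777, 0.16888667766659282, 0.022692702421007818], [0.37388868453218377, 0.18354071865438348, 0.13611274209088237], [0.39333113510781303, 0.20659615391654082, 0.15267390021651117]]
top prep_bowl [[0.6697877103797889, -0.10180564219
[... 1301 characters left out ...]
85756430632], [0.7562727461907005, -0.01060073085986655, 0.04741622837460139]]
side loaf_tin [[0.5171744710018762, 0.47970010405891106, 0.0018793040378030522], [0.5374868910783878, 0.5038966629728291, 0.08836050083877893], [0.5644332531884088, 0.515058103426326, 0.15879570035751914]]
side oil_bottle [[0.5170900598079784, 0.48369725279132114, 0.012167622988608502], [0.5368623903176309, 0.5046719202955512, 0.09238801689024737], [0.5615684358946015, 0.5151014460557712, 0.1587981628833161]]
side salt_jar [[0.41276350362525427, 0.39314102481298446, 0.007978117510511511], [0.4404565966591049, 0.43383832434170394, 0.06329789409620573], [0.4714586075742804, 0.44800188031462596, 0.08564782970820525]]
```

```bash
cat >> h.py <<'E'
from scipy.spatial.transform import Rotation as Ro
def quat(yaw,tilt,flip=False):
    # tool y along horizontal dir yaw, tool z down; tilt>0 leans tool top away from yaw direction
    d=np.array([np.cos(yaw),np.sin(yaw),0]); up=np.array([0,0,1.])
    z=-up*np.cos(tilt)+d*np.sin(tilt)
    y=d*np.cos(tilt)+up*np.sin(tilt)
    if flip: y=-y
    x=np.cross(y,z); q=Ro.from_matrix(np.c_[x,y,z]).as_quat(); return np.array([q[3],q[0],q[1],q[2]])
def tcp_for(grasp,q):
    z=Ro.from_quat([q[1],q[2],q[3],q[0]]).as_matrix()[:,2]; return np.array(grasp)+.011*z
C=np.array([.5385,.1697]); PYAW=np.deg2rad(91.75)
E
python3 - <<'E'
from h import *
from bench import arm,kin
np.set_printoptions(precision=3,suppress=True)
for fl in(0,1):
  for g,yaw,ti in[((.5446,-.1745,.058),np.deg2rad(86),np.deg2rad(20)),((.5428,.0288,.058),PYAW,np.deg2rad(20)),((.561,.205,.27),PYAW,0),((.561,.205,.27),0,0)]:
    q=quat(yaw,ti,fl); print(fl,kin.solve_ik(tcp_for(g,q),q))
E
```

```text
0 [-0.499  0.57   1.798  0.389  0.961 -2.255]
0 [-0.162  0.506  1.925  0.469  0.837 -2.102]
0 [ 0.348  0.278  1.655 -0.     1.208 -1.254]
0 [ 0.348  0.278  1.655 -0.     1.208  0.348]
1 [-0.499  0.57   1.798  0.389  0.961  0.887]
1 [-0.162  0.506  1.925  0.469  0.837  1.039]
1 [ 0.348  0.278  1.655 -0.     1.208  1.888]
1 [ 0.348  0.278  1.655 -0.     1.208 -2.794]
```

```bash
python3 - <<'E'
from h import *
from bench import arm,kin,effector,optics
np.set_printoptions(precision=4,suppress=True)
q=quat(np.deg2rad(86),np.deg2rad(20),1); g=np.array([.5446,-.1743,.058])
z=Ro.from_quat([q[1],q[2],q[3],q[0]]).as_matrix()[:,2]
arm.goto(tcp_for(g,q)-.09*z,q)
effector.gripper_to(.034,40)
arm.move_straight(tcp_for(g,q),rate=.08)
st=arm.get_state(); print(st["time"],st["position"],st["wrist_force"])
for n in("side","top"):
    s=optics.snapshot(n); c=(proj(s,g)[0]).astype(int); im=s["image"][:,:,::-1]
    cv2.imwrite(f"pics/{n}1.png",cv2.resize(im[max(c[1]-70,0):c[1]+70,c[0]-90:c[0]+90],None,fx=4,fy=4,interpolation=cv2.INTER_CUBIC))
E
```

```text
5.4917 [ 0.5452 -0.1709  0.0481] [-0.027  -0.225  -0.1774]
```

View pics/side1.png

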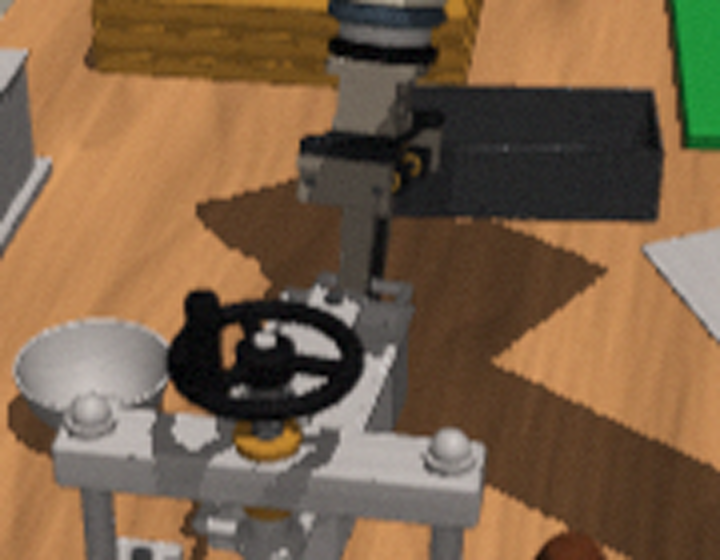

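View pics/top1.png

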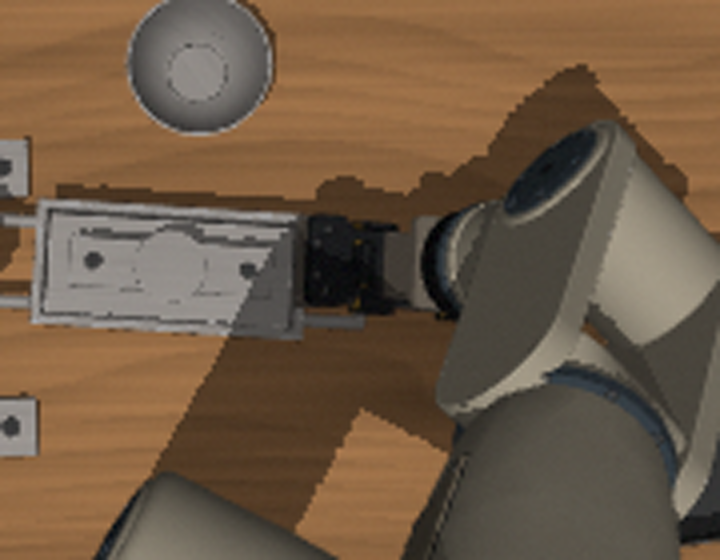

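```bash
python3 - <<'E'
from h import *
from bench import arm,kin,effector,optics
np.set_printoptions(precision=4,suppress=True)
def P(l):
    st=arm.get_state(); print(l,round(st["time"],2),st["position"],st["wrist_force"],st["wrist_torque"],st["grip_width"])
effector.gripper_to(.0,40); P("closed")
ax=np.array([np.cos(PYAW),np.sin(PYAW)])
def G(d,tilt=20): # bail at distance d behind centre along the press axis
    b=C-ax*d; q=quat(PYAW,np.deg2rad(tilt),1); return tcp_for([b[0],b[1],.058],q),q
# d now ~0.343
p,q=G(.33); arm.move_straight(p,q,rate=.015); P("rot")
s=optics.snapshot("top"); np.savez("top2.npz",**s); im=s["image"][:,:,::-1]
cv2.imwrite("pics/top2.png",cv2.resize(im[200:345,215:415],None,fx=4,fy=4,interpolation=cv2.INTER_CUBIC))
E
```

```text
closed 6.1 [ 0.5449 -0.1698  0.0482] [-0.0271  2.4347  5.1801] [ 0.7385  0.0042 -0.0136] 0.008774690662495978
rot 7.22 [ 0.5495 -0.1567  0.0482] [ 2.3995 -4.0869  6.0265] [-0.4524 -0.3238 -0.4666] 0.009204587854690069
```

View pics/top2.png

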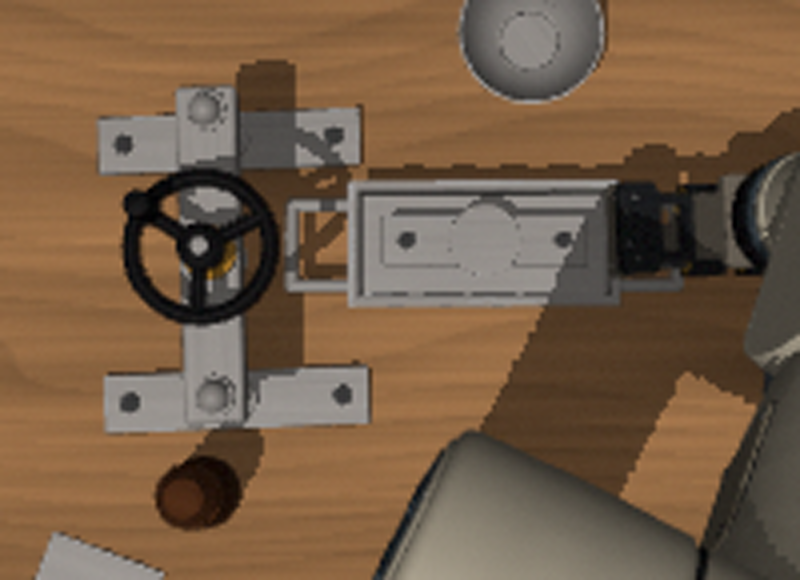

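```bash
cat >> h.py <<'E'
def G(d,tilt=20,lat=0,yaw=0):
    ax=np.array([np.cos(PYAW),np.sin(PYAW)]); b=C-ax*d+lat*np.array([ax[1],-ax[0]])
    q=quat(PYAW+yaw,np.deg2rad(tilt),1); return tcp_for([b[0],b[1],.058],q),q
E
python3 - <<'E'
from h import *
from bench import arm,kin,effector,optics
np.set_printoptions(precision=4,suppress=True)
def P(l):
    st=arm.get_state(); print(l,round(st["time"],2),st["position"],st["wrist_force"],st["wrist_torque"],st["grip_width"])
p,q=G(.146); arm.move_straight(p,q,rate=.06); P("in"); print(p)
for n in("side","top"):
    s=optics.snapshot(n); np.savez(n+"3.npz",**s); im=s["image"][:,:,::-1]
    im=im[200:345,215:415] if n=="top" else im[225:375,240:430]
    cv2.imwrite(f"pics/{n}3.png",cv2.resize(im,None,fx=4,fy=4,interpolation=cv2.INTER_CUBIC))
E
```

```text
in 10.49 [0.5434 0.027  0.0482] [ 0.9905 -6.7045  9.0671] [-0.7851 -0.0163 -0.0368] 0.00869675467839017
[0.5428 0.0275 0.0477]
```

View pics/top3.png

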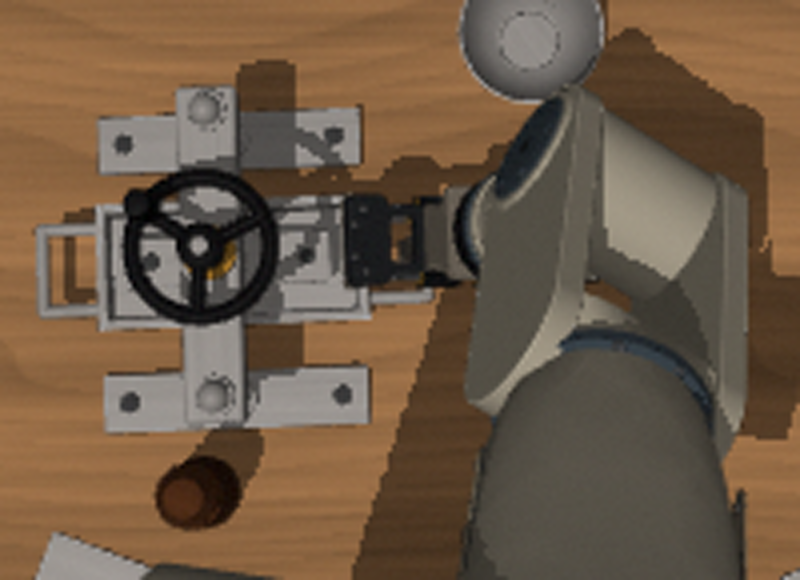

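View pics/side3.png

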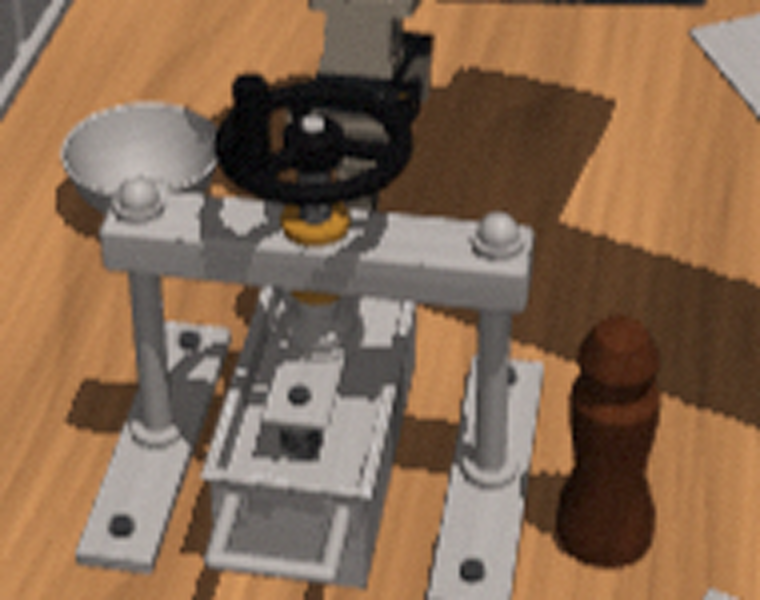

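```bash
python3 - <<'E'
from h import *
np.set_printoptions(precision=4,suppress=True)
s=np.load("top3.npz"); w=cloud(s); 
f=lambda x,y:(215+(x-1.5)/4,200+(y-1.5)/4)
r=lambda x,y,z:ray(s,*f(x,y),z)[:2]
for nm,a,b,z in[("bolts",(151,261),(306,255),.092),("orig bolts",(426,228),(581,239),.092)]:
    A,B=r(*a,z),r(*b,z); print(nm,A,B,(A+B)/2,np.rad2deg(np.arctan2(*(A-B)[::-1])))
print("rim L",r(98,209,.075),r(101,329,.075),"rim LR",r(370,318,.075),"bail",r(40,229,.058),r(44,316,.058))
# overlay model
def model(cx,cy,yaw):
    R=np.array([[np.cos(yaw),-np.sin(yaw)],[np.sin(yaw),np.cos(yaw)]])
    T=lambda a:np.c_[np.array(a)@R.T+[cx,cy]]
    z=lambda a,h:np.c_[T(a),np.full(len(a),h)]
    return z([(-.095,-.042),(.095,-.042),(.095,.042),(-.095,.042)],.075),z([(.095,-.03),(.141,-.03),(.141,.03),(.095,.03)],.058)
im=s["image"][:,:,::-1]; im=cv2.resize(im[200:345,215:415],None,fx=4,fy=4,interpolation=cv2.INTER_CUBIC).copy()
ss=np.load("side3.npz"); im2=ss["image"][:,:,::-1]; im2=cv2.resize(im2[225:375,240:430],None,fx=4,fy=4,interpolation=cv2.INTER_CUBIC).copy()
for m in model(C[0],C[1],PYAW):
    p=(proj(s,m)-[215,200])*4+1.5; cv2.polylines(im,[p.astype(np.int32)],True,(0,0,255),1)
    p=(proj(ss,m)-[240,225])*4+1.5; cv2.polylines(im2,[p.astype(np.int32)],True,(0,0,255),1)
cv2.imwrite("pics/ov3.png",im);cv2.imwrite("pics/ovs3.png",im2)
E
```

```text
bolts [0.539 0.221] [0.542  0.1092] [0.5405 0.1651] 91.56934136407239
orig bolts [0.5606 0.0225] [ 0.5513 -0.0889] [ 0.5559 -0.0332] 85.26357232242628
rim L [0.5788 0.2621] [0.4911 0.2596] rim LR [0.497 0.064] bail [0.5661 0.3076] [0.5019 0.3042]
```

View pics/ov3.png

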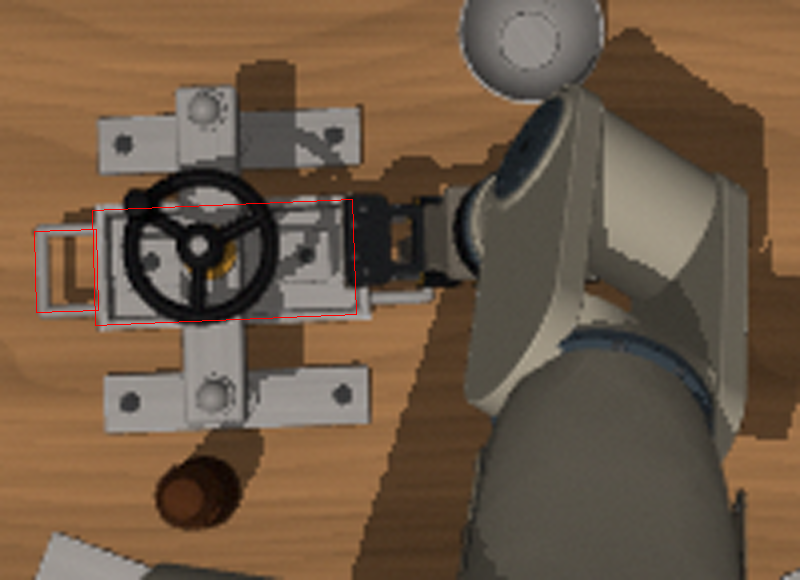

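View pics/ovs3.png

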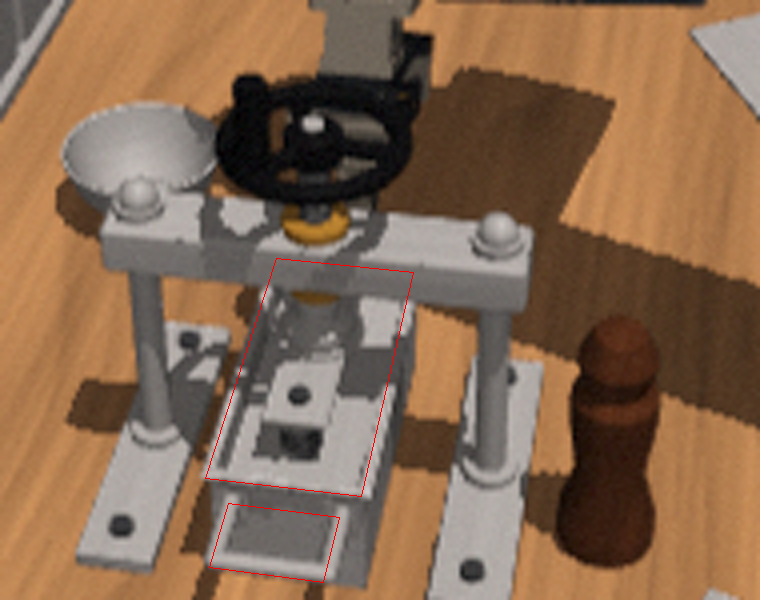

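```bash
python3 - <<'E'
from h import *
from bench import arm,kin,effector,optics
np.set_printoptions(precision=4,suppress=True)
def P(l):
    st=arm.get_state(); print(l,round(st["time"],2),st["position"],st["wrist_force"],st["grip_width"])
p,q=G(.1415); arm.move_straight(p,q,rate=.02); P("in"); print(p)
effector.gripper_to(.034); P("open")
z=Ro.from_quat([q[1],q[2],q[3],q[0]]).as_matrix()[:,2]
p2=p-.12*z; arm.move_straight(p2,rate=.15); P("out")
arm.move_straight(p2+[0,-.05,.15],rate=.25)
for n in("side","top"):
    s=optics.snapshot(n); np.savez(n+"4.npz",**s); im=s["image"][:,:,::-1]
    im=im[200:345,215:415] if n=="top" else im[225:375,240:430]
    cv2.imwrite(f"pics/{n}4.png",cv2.resize(im,None,fx=4,fy=4,interpolation=cv2.INTER_CUBIC))
P("up")
E
```

```text
in 10.97 [0.5433 0.0318 0.0482] [ 0.2032 -4.8923  7.8495] 0.00900900979343163
[0.5427 0.032  0.0477]
open 11.52 [0.5425 0.0322 0.0475] [ 0.8166  0.3109 -0.1396] 0.03376389222688975
out 12.47 [ 0.5434 -0.0088  0.1597] [-0.595   0.58   -0.5746] 0.03371388156161413
up 13.35 [ 0.543  -0.0583  0.3084] [-0.2521 -0.357  -0.0754] 0.033905071195595486
```

View pics/top4.png

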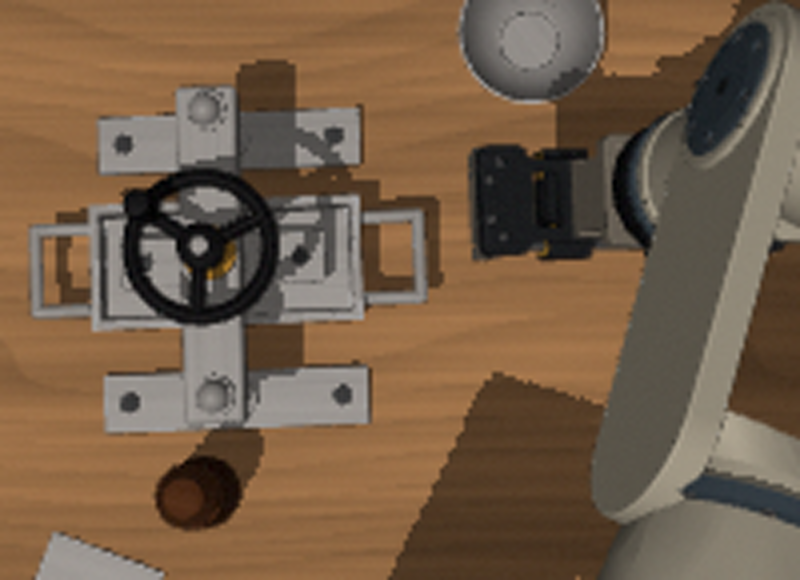

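View pics/side4.png

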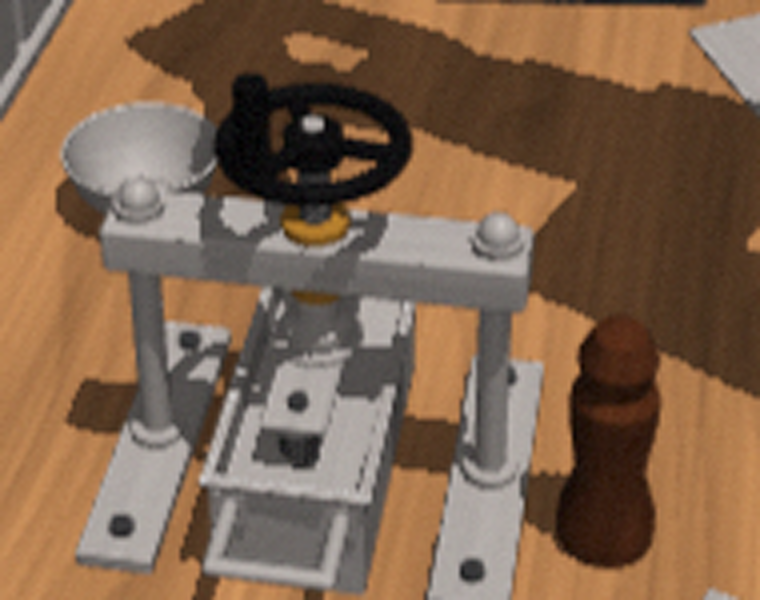

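```bash
cat >> h.py <<'E'
YJ=np.deg2rad(-32); QW=quat(YJ,0,0)
def wheel(phi,zg,r=.042,c=C):
    return tcp_for([c[0]+r*np.cos(phi),c[1]+r*np.sin(phi),zg],QW)
E
python3 - <<'E'
from h import *
np.set_printoptions(precision=4,suppress=True)
s=np.load("top4.npz"); f=lambda x,y:(215+(x-1.5)/4,200+(y-1.5)/4)
r=lambda x,y,z:ray(s,*f(x,y),z)[:2]
A=np.array([r(*p,.075) for p in[(92,207),(357,195),(362,318),(94,330)]]); print(A,A.mean(0)-C, np.rad2deg(np.arctan2(*((A[0]+A[3]-A[1]-A[2])[::-1]))))
B=np.array([r(*p,.058) for p in[(36,227),(36,316),(421,214),(421,298)]]);print(B.mean(0)-C)
from bench import arm,kin,effector,optics
def P(l):
    st=arm.get_state(); print(l,round(st["time"],2),st["position"],st["wrist_force"],st["grip_width"])
phi=np.deg2rad(58); z=.270
print(kin.solve_ik(wheel(phi,z),QW))
arm.goto(wheel(phi,z+.07),QW); P("above")
effector.gripper_to(.05)
arm.move_straight(wheel(phi,z),rate=.1); P("down")
s=optics.snapshot("top"); im=s["image"][:,:,::-1][200:345,215:415]
cv2.imwrite("pics/top5.png",cv2.resize(im,None,fx=4,fy=4,interpolation=cv2.INTER_CUBIC))
s=optics.snapshot("side"); im=s["image"][:,:,::-1][195:345,240:430]
cv2.imwrite("pics/side5.png",cv2.resize(im,None,fx=4,fy=4,interpolation=cv2.INTER_CUBIC))
E
```

```text
[[0.5803 0.2665]
 [0.5868 0.0728]
 [0.4971 0.0698]
 [0.4905 0.2647]] [ 0.0002 -0.0012] 91.9326412092332
[ 0.0004 -0.0012]
[ 0.3485  0.2776  1.6556 -0.      1.2084  0.907 ]
above 14.4 [0.5606 0.2045 0.3284] [0.3009 0.2826 0.2351] 0.03410272034169394
down 15.68 [0.5611 0.2055 0.2596] [ 0.0577  0.2662 -0.0268] 0.050044094483298565
```

View pics/side5.png

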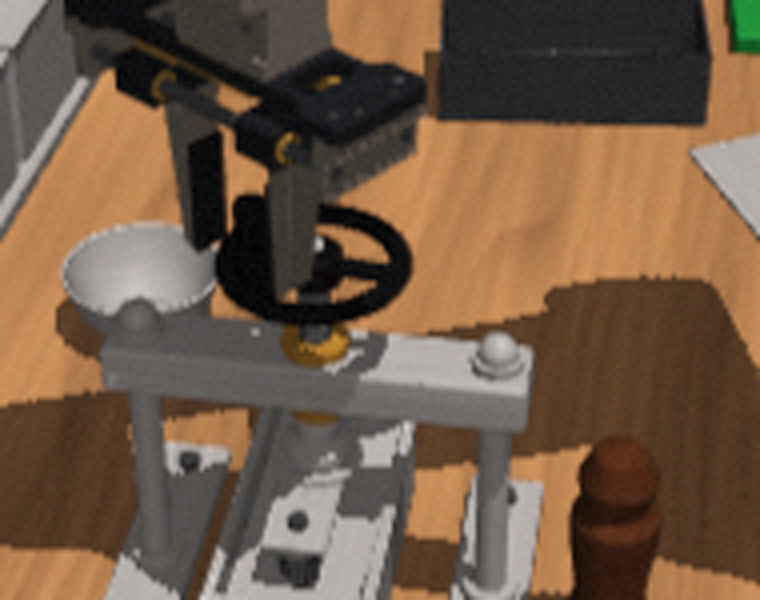

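View pics/top5.png

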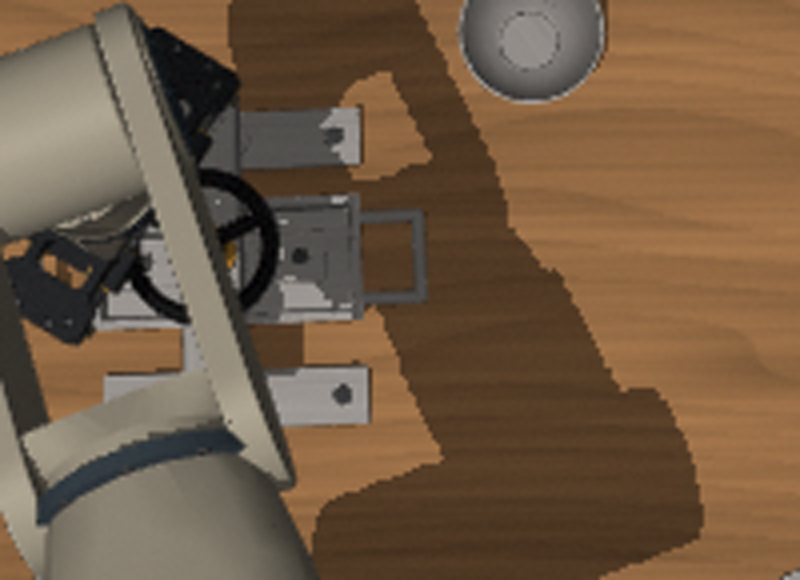

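```bash
cat >> h.py <<'E'
def rep(l,phi,arm,c=C):
    st=arm.get_state(); F=st["wrist_force"]; T=np.array([np.sin(phi),-np.cos(phi)]); N=np.array([np.cos(phi),np.sin(phi)])
    p=st["position"]; d=p[:2]-c
    print(l,"t%.2f phi_cmd %.1f act %.2f r %.4f z %.4f | Ft %.2f Fr %.2f Fz %.2f w %.4f"%(st["time"],np.rad2deg(phi),np.rad2deg(np.arctan2(d[1],d[0])),np.hypot(*d),p[2],-F[:2]@T,F[:2]@N,F[2],st["grip_width"]),flush=True)
    return -F[:2]@T
E
python3 - <<'E'
from h import *
from bench import arm,effector
phi=np.deg2rad(58); z=.270
effector.gripper_to(.0,40); rep("closed",phi,arm)
for i in range(4):
    phi-=np.deg2rad(8); z-=.008*8/360
    arm.move_straight(wheel(phi,z),rate=.05); rep("mv",phi,arm)
arm.hold(.1); rep("held",phi,arm)
E
```

```text
closed t16.38 phi_cmd 58.0 act 58.24 r 0.0420 z 0.2591 | Ft 1.55 Fr 0.37 Fz 2.03 w 0.0175
mv t16.64 phi_cmd 50.0 act 49.27 r 0.0417 z 0.2588 | Ft -0.24 Fr -1.80 Fz 1.25 w 0.0175
mv t16.91 phi_cmd 42.0 act 41.12 r 0.0415 z 0.2586 | Ft -0.71 Fr -6.18 Fz 3.63 w 0.0171
mv t17.18 phi_cmd 34.0 act 33.47 r 0.0412 z 0.2584 | Ft -0.40 Fr -7.05 Fz 4.89 w 0.0176
mv t17.44 phi_cmd 26.0 act 25.62 r 0.0410 z 0.2582 | Ft 0.55 Fr -6.98 Fz 4.55 w 0.0169
held t17.54 phi_cmd 26.0 act 25.65 r 0.0410 z 0.2582 | Ft -0.29 Fr -6.82 Fz 4.15 w 0.0170
```

```bash
cat > th.py <<'E'
from h import *
import threading,time
from bench import arm
log=[];stop=False
def poll():
    while not stop:
        try: log.append(arm.get_state())
        except Exception as e: log.append(repr(e)); return
        time.sleep(.002)
phi=np.deg2rad(18); z=.270-.008*40/360
th=threading.Thread(target=poll,daemon=True); th.start(); time.sleep(.05)
try: arm.move_straight(wheel(phi,z),rate=.03)
except Exception as e: print("ERR",repr(e))
stop=True; th.join(2)
print(len(log),[x for x in log if isinstance(x,str)][:2])
ts=[x["time"] for x in log if not isinstance(x,str)]; print(len(set(ts)),ts[0],ts[-1])
E
timeout 60 python3 th.py; python3 - <<'E'
from h import *
from bench import arm
rep("now",np.deg2rad(18),arm)
E
```

```text
10 []
1 17.5417 17.5417
now t17.88 phi_cmd 18.0 act 18.00 r 0.0407 z 0.2580 | Ft 0.09 Fr -8.11 Fz 6.64 w 0.0172
```

```bash
cat > turn.py <<'E'
from h import *
from bench import arm,optics
import json,sys
C2=np.array(json.load(open("c2.json")))
s4=np.load("side4.npz"); w4=cloud(s4); m0=C+[.0002,-.0012]; ya=np.deg2rad(91.8)
d=w4[...,:2]-m0; X=d@[np.cos(ya),np.sin(ya)]; Y=d@[-np.sin(ya),np.cos(ya)]
yoke=(X>.028)&(X<.068)&(abs(Y)<.014)&(w4[...,2]>.085)&(w4[...,2]<.108)
yoke=cv2.erode(yoke.astype(np.uint8),np.ones((2,2)))>0
def yz(s):
    z=cloud(s)[...,2][yoke]; z=z[np.isfinite(z)&(z>.07)&(z<.12)]; return z.mean(),z.std(),len(z)
PH0=58. 
def go(p,c=C2):
    arm.move_straight(wheel(np.deg2rad(p),.270-.008*(PH0-p)/360,c=c),rate=.06)
def pics(n=2): return np.mean([yz(optics.snapshot("side"))[0] for _ in range(n)])
E
echo "[0.5368,0.1708]" > c2.json
python3 - <<'E'
from turn import *
print("base",yz(s4),yz(np.load("side0.npz")))
print("now",[yz(optics.snapshot("side")) for _ in range(3)])
# go smoothly from C-based to C2-based
T=[]
for p in(10,0,-10,-20,-30):
    go(p); rep("mv",np.deg2rad(p),arm,C2); T.append(arm.get_state()["position"][:2])
print(np.round(T,4).tolist()); print("yoke",pics(2))
E
```

```text
base (np.float64(0.09714575598031158), np.float64(0.002132527637378229), 128) (np.float64(nan), np.float64(nan), 0)
now [(np.float64(0.09742297061268412), np.float64(0.0021511580139201244), 128), (np.float64(0.09733404203774829), np.float64(0.002169407887405379), 127), (np.float64(0.09719368079042207), np.float64(0.002347210250583471), 128)]
mv t18.28 phi_cmd 10.0 act 10.00 r 0.0418 z 0.2580 | Ft 1.12 Fr -5.62 Fz 3.90 w 0.0172
mv t18.56 phi_cmd 0.0 act -0.11 r 0.0417 z 0.2577 | Ft -0.65 Fr -5.14 Fz 4.50 w 0.0174
mv t18.83 phi_cmd -10.0 act -9.99 r 0.0416 z 0.2575 | Ft -1.24 Fr -5.51 Fz 4.77 w 0.0174
mv t19.11 phi_cmd -20.0 act -19.78 r 0.0416 z 0.2573 | Ft -1.02 Fr -5.62 Fz 4.62 w 0.0175
mv t19.38 phi_cmd -30.0 act -29.61 r 0.0416 z 0.2571 | Ft -1.58 Fr -5.56 Fz 3.67 w 0.0172
[[0.5779, 0.1781], [0.5785, 0.1707], [0.5778, 0.1636], [0.5759, 0.1567], [0.5729, 0.1503]]
yoke 0.09715650320528588turn.py:10: RuntimeWarning: Mean of empty slice.
  z=cloud(s)[...,2][yoke]; z=z[np.isfinite(z)&(z>.07)&(z<.12)]; return z.mean(),z.std(),len(z)
  ret = ret.dtype.type(ret / rcount)
  ret = _var(a, axis=axis, dtype=dtype, out=out, ddof=ddof,
  arrmean = um.true_divide(arrmean, div, out=arrmean,
  ret = ret.dtype.type(ret / rcount)
```

```bash
sed -i 's#360,c=c),rate#360,r=.0415,c=c),rate#' turn.py
cat > step.py <<'E'
from turn import *
a,b=float(sys.argv[1]),float(sys.argv[2]); base=.0972
p=a
while p>b+1e-6:
    p-=10; go(p); F=rep("mv",np.deg2rad(p),arm,C2)
    if (round(a-p))%20==0 or p<=b+1e-6:
        y=pics(2); print("   yoke drop mm %.2f"%((base-y)*1e3),flush=True)
        if base-y>.0007: print("CONTACT?"); break
E
python3 step.py -30 -110
```

```text
mv t19.76 phi_cmd -40.0 act -39.53 r 0.0414 z 0.2569 | Ft -0.44 Fr -3.41 Fz 2.54 w 0.0173
mv t20.02 phi_cmd -50.0 act -50.06 r 0.0414 z 0.2567 | Ft -0.29 Fr -3.69 Fz 2.03 w 0.0173
   yoke drop mm 0.00
mv t20.39 phi_cmd -60.0 act -60.38 r 0.0415 z 0.2564 | Ft -0.90 Fr -3.66 Fz 3.48 w 0.0174
mv t20.66 phi_cmd -70.0 act -70.63 r 0.0416 z 0.2562 | Ft -1.37 Fr -3.30 Fz 3.48 w 0.0168
   yoke drop mm 0.04
mv t21.02 phi_cmd -80.0 act -80.53 r 0.0416 z 0.2560 | Ft -0.92 Fr -2.30 Fz 3.99 w 0.0174
mv t21.29 phi_cmd -90.0 act -90.73 r 0.0417 z 0.2558 | Ft -1.71 Fr -1.24 Fz 4.44 w 0.0171
   yoke drop mm -0.11
mv t21.66 phi_cmd -100.0 act -100.44 r 0.0417 z 0.2556 | Ft -0.65 Fr 0.08 Fz 5.96 w 0.0171
mv t21.93 phi_cmd -110.0 act -110.53 r 0.0418 z 0.2554 | Ft -0.15 Fr 0.83 Fz 5.61 w 0.0171
   yoke drop mm 0.03
```

```bash
python3 step.py -110 -210; python3 -c "
from turn import *
s=optics.snapshot('side'); im=s['image'][:,:,::-1][195:345,240:430]
cv2.imwrite('pics/side6.png',cv2.resize(im,None,fx=4,fy=4,interpolation=cv2.INTER_CUBIC))"
```

```text
mv t22.29 phi_cmd -120.0 act -120.51 r 0.0419 z 0.2552 | Ft -0.30 Fr 1.32 Fz 6.01 w 0.0173
mv t22.56 phi_cmd -130.0 act -130.44 r 0.0420 z 0.2550 | Ft -0.17 Fr 1.58 Fz 7.70 w 0.0169
   yoke drop mm 0.08
mv t22.93 phi_cmd -140.0 act -140.33 r 0.0421 z 0.2548 | Ft 0.47 Fr 2.74 Fz 8.27 w 0.0177
mv t23.19 phi_cmd -150.0 act -150.35 r 0.0422 z 0.2546 | Ft 0.34 Fr 2.41 Fz 8.24 w 0.0176
   yoke drop mm 0.33
mv t23.56 phi_cmd -160.0 act -160.19 r 0.0423 z 0.2544 | Ft -0.29 Fr 2.90 Fz 8.98 w 0.0175
mv t23.82 phi_cmd -170.0 act -170.24 r 0.0424 z 0.2542 | Ft -1.56 Fr 3.56 Fz 9.96 w 0.0175
   yoke drop mm 0.54
mv t24.19 phi_cmd -180.0 act 179.91 r 0.0425 z 0.2540 | Ft -0.29 Fr 3.68 Fz 10.02 w 0.0175
mv t24.46 phi_cmd -190.0 act 169.91 r 0.0425 z 0.2539 | Ft -0.54 Fr 4.24 Fz 11.29 w 0.0170
   yoke drop mm 0.88
CONTACT?
```

View pics/side6.png

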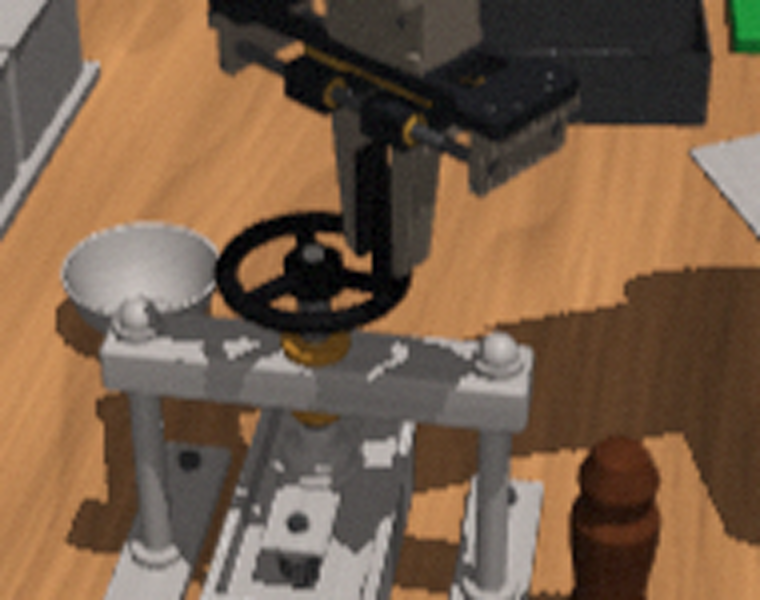

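```bash
python3 - <<'E'
from turn import *
for p in(-200,-210,-220,-230):
    go(p); rep("mv",np.deg2rad(p),arm,C2); y=[yz(optics.snapshot("side")) for _ in range(3)]
    print("  drop %.2f"%((.0972-np.mean([a[0] for a in y]))*1e3),[a[2] for a in y])
s=optics.snapshot('side'); np.savez("side7.npz",**s); im=s['image'][:,:,::-1][225:375,240:430]
cv2.imwrite('pics/side7.png',cv2.resize(im,None,fx=4,fy=4,interpolation=cv2.INTER_CUBIC))
# control: mould rim/near end & foot region unchanged
w=cloud(s); rim=(X>.075)&(X<.094)&(abs(Y)<.04)&(w4[...,2]>.06)&(w4[...,2]<.085)
print("rim change mm",np.nanmean((w4-w)[...,2][rim])*1e3,rim.sum())
E
```

```text
mv t24.88 phi_cmd -200.0 act 160.49 r 0.0426 z 0.2536 | Ft 1.64 Fr 4.59 Fz 10.11 w 0.0171
  drop 1.12 [128, 127, 127]
mv t25.29 phi_cmd -210.0 act 150.61 r 0.0426 z 0.2534 | Ft 2.63 Fr 4.16 Fz 11.67 w 0.0170
  drop 1.16 [128, 125, 128]
mv t25.71 phi_cmd -220.0 act 140.64 r 0.0426 z 0.2532 | Ft 3.81 Fr 4.25 Fz 10.93 w 0.0172
  drop 1.35 [128, 128, 128]
mv t26.12 phi_cmd -230.0 act 130.78 r 0.0426 z 0.2530 | Ft 4.45 Fr 4.49 Fz 11.40 w 0.0169
  drop 1.56 [128, 127, 127]
rim change mm -0.007902637618200774 68
```

View pics/side7.png

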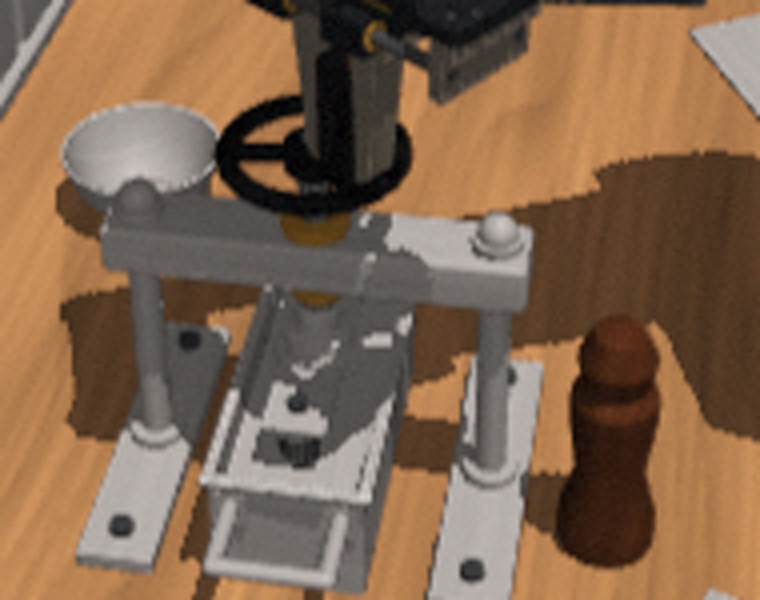

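```bash
python3 - <<'E'
from turn import *
from bench import effector
effector.gripper_to(.05); rep("open",np.deg2rad(-230),arm,C2)
p=arm.get_state()["position"]; arm.move_straight(p+[0,0,.08],rate=.12)
arm.move_straight(p+[-.0,-.22,.12],rate=.25)
y=[yz(optics.snapshot("side")) for _ in range(4)]; print("drop %.2f"%((.0972-np.mean([a[0] for a in y]))*1e3))
s=optics.snapshot("top"); np.savez("top8.npz",**s); im=s["image"][:,:,::-1]
cv2.imwrite("pics/top8.png",cv2.resize(im[200:345,215:415],None,fx=4,fy=4,interpolation=cv2.INTER_CUBIC))
w=cloud(s); w0=cloud(np.load("top4.npz")); d=w0[...,:2]-m0; X=d@[np.cos(ya),np.sin(ya)]; Y=d@[-np.sin(ya),np.cos(ya)]
for a,b in((-.068,-.03),(.03,.068)):
    m=(X>a)&(X<b)&(abs(Y)<.014)&(w0[...,2]>.085)&(w0[...,2]<.108)&(w[...,2]<.12); print("top yoke drop",a,np.nanmean((w0-w)[...,2][m])*1e3,m.sum())
m=(w0[...,2]>.22)&(w0[...,2]<.25)&(w[...,2]>.2)&(w[...,2]<.25)&(np.hypot(*(w0[...,:2]-C).transpose(2,0,1))<.055); print("wheel drop",np.nanmedian((w0-w)[...,2][m])*1e3,m.sum())
print(arm.get_state()["time"],arm.get_state()["position"])
E
```

```text
open t26.97 phi_cmd -230.0 act 130.05 r 0.0415 z 0.2525 | Ft 0.51 Fr -0.02 Fz 0.18 w 0.0501
drop 1.30
top yoke drop -0.068 0.9794001877275007 90
top yoke drop 0.03 1.5555582790065996 56
wheel drop 5.680274146964981 526
29.075 [ 0.51006768 -0.01657557  0.37230126]
```

View pics/top8.png

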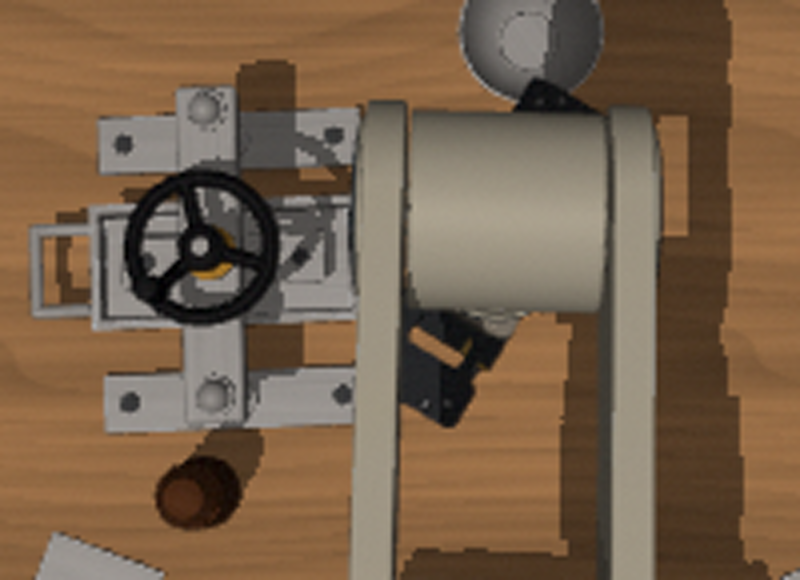

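```bash
python3 - <<'E'
from turn import *
from bench import nets
y=[yz(optics.snapshot("side"))[0] for _ in range(8)]; print("drop",(.09725-np.mean(y))*1e3,np.std(y)*1e3)
s=optics.snapshot("side"); S0=np.load("side0.npz")
for o,z in[("pepper_mill",0),("prep_bowl",0),("oil_bottle",0),("salt_jar",0)]:
    r=nets.cut_out(o,s); a=cloud(s)[r[0]["region"]]; b=cloud(S0)[np.load(f"reg_side_{o}.npy")]
    print(o,r[0]["confidence"],np.nanmedian(a,0)-np.nanmedian(b,0))
im=s['image'][:,:,::-1]; cv2.imwrite('pics/side9.png',im)
t=np.load("top8.npz"); f=lambda x,y:(215+(x-1.5)/4,200+(y-1.5)/4)
print([ray(t,*f(*p),.075)[:2]for p in[(91,207),(94,330)]])
E
```

```text
drop 1.5153850319477857 0.09156814274511073
pepper_mill 0.87 [-0.00017241  0.00051619  0.0036304 ]
prep_bowl 0.95 [ 0.00088948 -0.00053442 -0.00052491]
oil_bottle 0.74 [-0.00991123 -0.27498358 -0.03128714]
salt_jar 0.87 [0.00017309 0.00020175 0.0010575 ]
[array([0.58028965, 0.26727644]), array([0.4904724 , 0.26466845])]
```

View pics/side9.png

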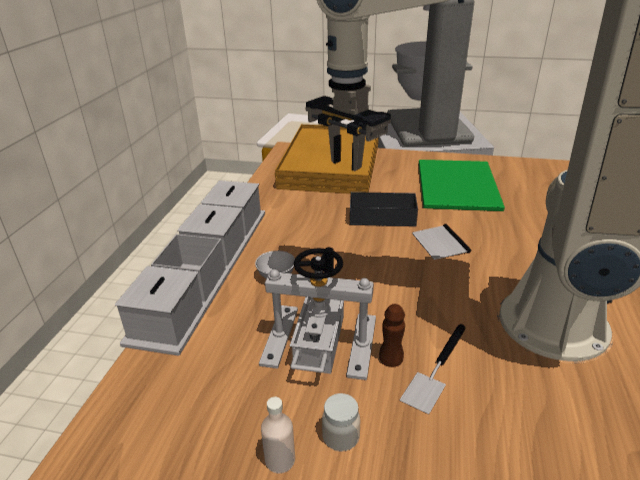

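```bash
python3 -c "
from bench import close_job; print(close_job())"
```

```text
the job is handed in; nothing more can be done
None
```

The mould is under the screw, pressed, with the hand off it, and the job is handed in at about 30 s of the 72 s allowed. I estimate the foot bears on the lid with about 60–73 N, inside the 45–105 N window.

- **Placing:** I gripped the mould by its bail, turned it square, slid it in and let go. Before pressing it measured about 1 mm from the press centre and within about 0.5° of square. After pressing, its visible far rim was still where it had been.
- **Turning:** I turned the wheel about 288° clockwise by its grip.
- **Sensing the contact:** I could not feel the contact as you asked. The arm only reported forces once it had stopped, and stopped they read close to zero. I found it instead by watching the sprung yoke sink in the side camera's depth images.
- **Final load:** Contact came about 70–95° before the end of the turn. After letting go, the yoke had sunk about 1.5 mm.

**Checks that disagreed:**
- The yoke sank about 0.7 times as fast as the screw pitch predicts.
- Three readings right after release gave a smaller drop than the final one: 1.30 mm from the side camera, and 0.98 and 1.56 mm at the two ends from the top camera. Taken at face value, the 1.30 mm means about 54 N.
- The wheel's drop measured 5.7 mm against 6.4 mm expected, so it may have eased back a few degrees on release.

**Bystanders:** The mill, bowl and jar matched their starting positions by measurement. The network misidentified the bottle in the last picture, so I judged it and the loaf tin by eye; both look unmoved.

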